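Gauge the lid height of a tablet cassette

ROBOT

A 6-joint arm with a two-finger parallel gripper is mounted at the origin on the work surface. World frame = base frame: x ahead of the robot, y to its left, z up, the work surface at z = 0. Lengths are in m, angles in rad, forces in N, time in s.
With the tool pointing down it reaches from about 0.3 to 0.825 m from the base axis. Payload 5.4 kg.
Tool frame: the origin (TCP) lies at the very end of the fingers, on their centre line; the grasp point (between the pads) lies 19 mm behind it; z points along the fingers, y is the line along which they close (so a half turn about z gives the same grasp; the last joint's range is limited). The gripper opens to 92 mm and grips with 3 to 60 N. Pads are 20 mm wide; open, the fingers measure 128 mm over their backs; the gripper's body (75 mm by 189 mm) begins 69 mm behind the grasp point.
Start: joints at [-1.334, 0.158, 1.597, -0, 1.386, -0.21], TCP at [0.248, -0.519, 0.215] pointing down, gripper open.
Joint ranges: [-2.91, 2.91], [-0.94, 2.29], [0.18, 2.7], [-1.29, 4.43], [0.17, 2.64], [-3, 3]. Speed limits (rad/s): [2.57, 2.57, 3.14, 3.14, 3.14, 3.14].

INTERFACE

Orientations are given as a unit quaternion [w, x, y, z].
In Python, from bench import ctrl gives the robot as it stands.
- The arm moves only by the tool play_rows, never from a script. Its argument "deltas" is a list of rows, each a list of 6 numbers: the shift along the tool's x, y, z as a fraction of full scale, then the turn, a rotation vector about the tool's x, y, z as a fraction of full scale. A call has 1 to 5 rows; each row is the pose to reach, as a shift and turn from the pose commanded when the call began, along the tool's axes at that moment; what a row does not reach only later rows make up. Full scale, the value 1, is 250 mm for a shift and 60 degrees for a turn. A row lasts 1/10 s, in which the tool goes at most 50 mm and 8.59 degrees, less where a joint would pass 70% of its speed; a pose out of reach is approached as far as the arm can. A call with a number of a shift or a turn outside -1 to 1 is refused whole. A call with a gripper value outside its range is refused whole. "claw" is the closure, from 0 (fully open) to 1 (shut), set as the call begins (left out, the last holds). The fingers move at their own pace and stop on an object; the grip force is fixed at half the most. Time passes only in rows, so rows that repeat a pose let the fingers close. It gives the time, the measured TCP pose, the force, the opening and the grip force at its end, in the units of the state.
- ctrl.read_state(): the state, without advancing time (a new reading comes with each control period).
- ctrl.snapshot(name): name is "scene" or "side" or "wrist"; returns a dict with "color" (400x640x3 uint8, blue, green, red), "fx", "fy", "cx", "cy" (pixels), "R" (3x3) and "t" (3): a world point X has camera coordinates R X + t. Camera axes: x right, y down, z forward; pixel columns grow to the right and rows downward; lengths in m; the calibration is good to about 2 mm. A picture is of the moment at which its call begins. There is no depth.
- ctrl.finish_job(): hands the job in; it is judged then, once.
The state is a dict: "time_s": time; "joint_positions": joint angles; "joint_velocities": joint speeds; "effort": joint torques, N m; "tool_pos": TCP position; "ee_rot": TCP orientation; "ft_force": force on the tool from outside, world axes, zero at the start; "torque": the same for the moment, N m; "grip_width": opening from 0.0 (shut) to 1.0 (fully open); "grip_force": force on a finger pad.
Only numpy, scipy, OpenCV 4.12 (cv2) and the standard library are available. Lean on these libraries where they do the work, as an engineer would, in place of code of your own. Each camera call takes 0.05 s, during which the arm holds its last target. There are 200 camera calls.

TASK

Slide the green-lidded tablet cassette along the gauge plate, without picking it up, until it sits squarely home against both blue fences under the raised foot. Then gently lower the gauge (it has a black knob on top) until its sprung foot rests on the lid with its stem pushed about half way up into the barrel (the red half of the stem gone, the white half still showing), and leave it standing there. Leave everything else where it is.

Things in the scene. Friction and masses are not known exactly. Their poses are not given: they have to be found in the camera images.
- gauge: height gauge fixed to the bench. Origin on the bench straight below the foot's axis, z up. Aluminium plate from x -130 to +60 and y -280 to +150 mm, its top at z 12 mm. A steel column 28 mm across, 255 mm tall, stands at x 0, y +115 mm; on it slides the carriage, whose 26 mm wide arm reaches out over the foot's axis.
- fence_corner (a point): inner corner of the two blue fences, on the plate's top (gauge x +40, y +70, z 12 mm), axes as the gauge's. The back fence's face lies at gauge x +40 mm from y -260 to +70, the side fence's face at gauge y +70 mm from x -50 to +50; both 28 mm tall. A cassette home against both has its centre at gauge x 0, y 0 and its axes along the gauge's.
- cassette: tablet cassette to gauge: grey open shell 80 (x) x 140 (y) x 50 mm, white plate on its -x face, about 0.5 kg, loose on the gauge plate. Origin at the centre of its underside, z up. Its green lid (74 x 134 x 6 mm) sits stiffly in the shell at an unknown height: the lid's top is 58 to 82 mm above the cassette's underside, different every time.
- foot: the gauge's sprung foot: steel disc 28 mm across, 6 mm thick, origin at the centre of its underside. It hangs on a 14 mm stem (lower 8 mm white, the rest red) below the carriage's barrel (24 mm across). A light spring (about 1 N, plus 0.3 N per mm) holds it out; it can be pushed 16 mm up into the barrel, to a hard stop.
- knob (a point): centre of the top face of the black knob on the carriage, straight above the foot. The knob is 36 mm across and 25 mm tall and can be pressed from above or pinched. With the foot fully out the foot's underside is 95 mm below this point; with the stem half way in, 87 mm.
- carriage (a joint): how far the carriage has been lowered from its top stop (m), 0 to 0.085; at 0 the knob's top is 230 mm and the free foot's underside 135 mm above the bench. It stays where it is left (stiff slide, about 5 N to push down).
- cassette_amber: a second tablet cassette of the same build with an orange lid, 80 x 140 mm, a bystander; origin at the centre of its underside
- syrup_bottle: amber glass bottle, blue cap, 68 mm across, 170 mm tall, a bystander; origin at the centre of its underside
- pink_bottle: red-pink bottle, white cap, 60 mm across, 150 mm tall, a bystander; origin at the centre of its underside
- tablet_jar: white jar, green cap, 70 mm across, 90 mm tall, a bystander; origin at the centre of its underside
- carton: white carton 60 x 90 x 120 mm, a bystander; origin at the centre of its underside
- spatula: 180 mm spatula lying flat, a bystander
- beaker: clear beaker 70 mm across, 90 mm tall, a bystander; origin at the centre of its underside

How it is judged:
On the way:
1. the cassette is home against both fences while the foot is still clear above it (x of cassette in the frame of gauge between -0.004 and 0.004 m and y of cassette in the frame of gauge between -0.004 and 0.004 m and angle between the y axis of cassette and the y axis of gauge, either way round below 0.05 rad and angle between cassette's own z axis and vertical below 0.05 rad and value of joint carriage below 0.03 m), for 0.2 s.
At the end, for the whole second after the job is handed in: The cassette stands home in the corner of the fences (within 4 mm and 0.05 rad), the foot rests on its lid with the stem pushed 4 to 13 mm of its 16 mm into the barrel, and everything is at rest and released (x of cassette in the frame of gauge between -0.004 and 0.004 m and y of cassette in the frame of gauge between -0.004 and 0.004 m and angle between the y axis of cassette and the y axis of gauge, either way round below 0.05 rad and angle between cassette's own z axis and vertical below 0.05 rad and z of foot in the frame of knob between -0.091 and -0.082 m and contact force between foot and cassette above 0.5 N and linear speed of cassette below 0.01 m/s and velocity of joint carriage below 0.003 m/s); the robot touches nothing.
It fails at once if the foot is rammed onto the cassette (over 15 N) (contact force between foot and cassette above 15 N).
It fails at once if the cassette is picked up (over 10 mm off the plate) or tipped over 0.2 rad (z of cassette in the frame of gauge above 0.022 m or angle between cassette's own z axis and vertical above 0.2 rad).
It fails at once if a bystander is moved by more than 20 mm (distance of any of cassette_amber, syrup_bottle, pink_bottle, tablet_jar, carton, spatula, beaker from where it was at the start of the episode above 0.02 m).
It also fails if it takes over 64 s, if anything falls off the work surface, if the arm or the gripper's body presses on something with over 40 N, if the wrist force passes 120 N, or if a joint passes its speed limit or range.

## Working session

There is one attempt and no reset: what is moved stays moved. The work goes in short steps, Python scripts to look and compute and a tool call to move; the robot and the scene stay as the last step left them, time stands still between calls to the robot, and variables do not carry over. Pictures are saved under pics/ and viewed, at most 10 in all, crops included, and the job is handed in when it is done.

Besides the shell and the picture viewer there is one more tool, called after "Emit:" as name([rows], argument=value, ...), one row to a line, values as JSON. play_rows: Moves the arm, as the interface text tells. Shift numbers are shares of 250 mm and turn numbers shares of 60 degrees, none past 1 either way. Its arguments: {"type":"object","properties":{"deltas":{"type":"array","items":{"type":"array","items":{"type":"number","minimum":-1,"maximum":1}}},"claw":{"type":"number"}},"required":["deltas"]}

```bash
mkdir -p pics; cat > h.py <<'E'
import numpy as np, cv2, json
from bench import ctrl
def snap(n,out):
    s=ctrl.snapshot(n); cv2.imwrite(f'pics/{out}.png',s['color'])
    np.savez(f'pics/{out}.npz',**{k:np.array(v) for k,v in s.items() if k!='name'}); return s
def load(o): return np.load(f'pics/{o}.npz')
def proj(s,X):
    c=np.asarray(X)@s['R'].T+s['t']; return np.stack([s['fx']*c[...,0]/c[...,2]+s['cx'],s['fy']*c[...,1]/c[...,2]+s['cy']],-1)
def ray(s,uv,z):
    uv=np.atleast_2d(uv).astype(float); d=np.c_[(uv[:,0]-s['cx'])/s['fx'],(uv[:,1]-s['cy'])/s['fy'],np.ones(len(uv))]@s['R']
    o=-s['R'].T@s['t']; return o+d*((z-o[2])/d[:,2])[:,None]
E
python3 -c "
from h import *
for n in ['scene','side']:
    s=snap(n,n+'0'); print(n,-s['R'].T@s['t'],s['R'][2],s['fx'])
print(ctrl.read_state())"
```

```text
scene [ 1.25486044 -1.16777292  0.99307852] [-0.44114965  0.73316686 -0.5175455 ] 478.7666765566341
side [0.04237704 1.33466418 1.21179478] [ 0.28343947 -0.75286022 -0.5940232 ] 500.18477978928854
{'time_s': 0.1, 'joint_positions': array([-1.33409943e+00,  1.58994512e-01,  1.59805533e+00,  2.21444958e-05,
        1.38620281e+00, -2.10092254e-01]), 'joint_velocities': array([-4.20322689e-04, -7.17031376e-04, -1.71587309e-03,  6.23697990e-05,
        4.76450688e-04,  6.13741223e-04]), 'effort': array([ 2.13453814e-04, -3.86508751e+01, -3.22957850e+01,  7.02721649e-02,
        3.39863054e-02, -4.79216658e-05]), 'tool_pos': array([ 0.24830234, -0.51802043,  0.21373814]), 'ee_rot': array([-8.30069878e-04,  9.75151147e-01,  2.21539050e-01, -1.59094850e-07]), 'ft_force': array([ 0.32233205, -0.45477057, -1.00474421]), 'torque': array([0.03828153, 0.00677007, 0.05003887]), 'grip_force': 0.0, 'grip_width': 1.0000940874593058}
```

View pics/scene0.png

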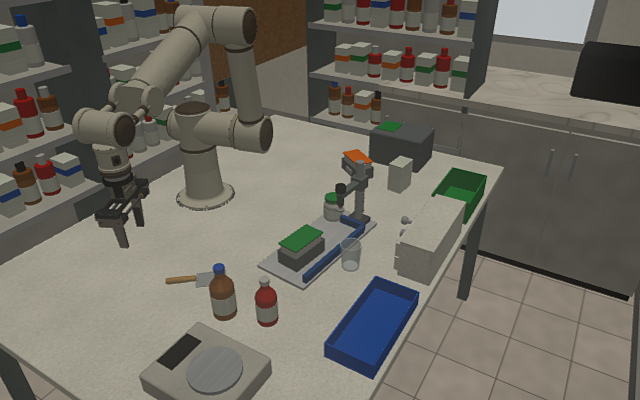

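View pics/side0.png

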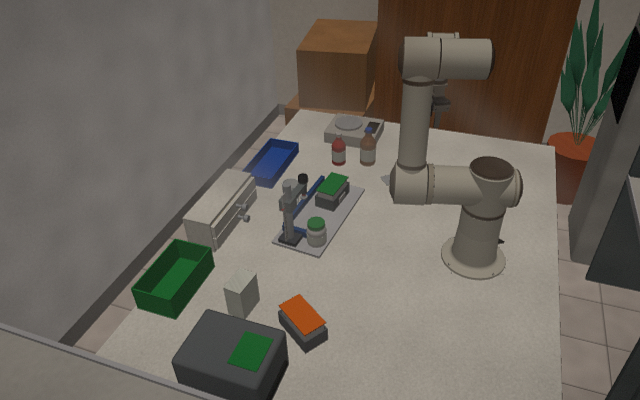

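The scene view shows the plate (258–377, 214–285), the cassette with its green lid near (300,238), the fences, the knob near (340,188), the beaker at (350,254) and the jar at (333,207). The side view has the plate at (275–365, 180–253), the knob at (303,178) and the jar at (316,232). I'll enlarge both.

```bash
python3 -c "
from h import *
a=cv2.imread('pics/scene0.png')[170:290,240:400];cv2.imwrite('pics/c1.png',cv2.resize(a,None,fx=5,fy=5,interpolation=2))
a=cv2.imread('pics/side0.png')[165:261,255:383];cv2.imwrite('pics/c2.png',cv2.resize(a,None,fx=6.25,fy=6.25,interpolation=2))"
```

```text
(no output)
```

View pics/c1.png

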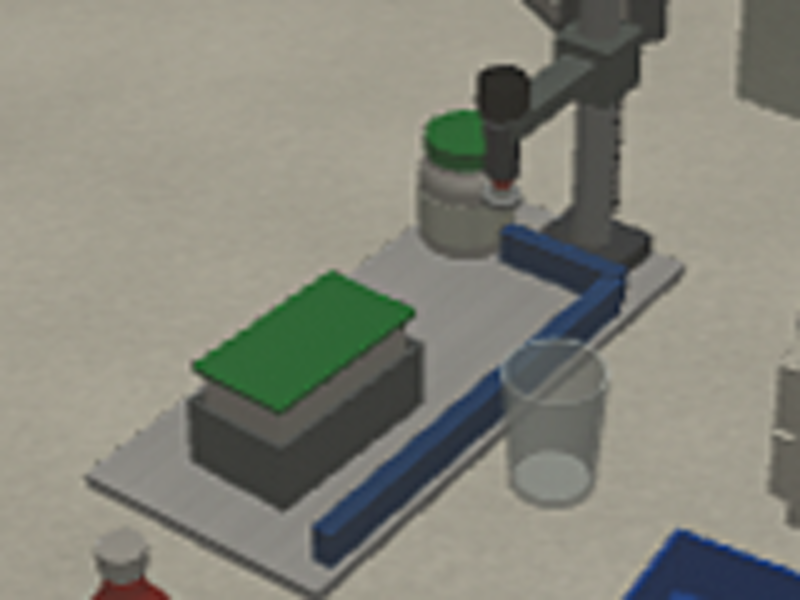

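View pics/c2.png

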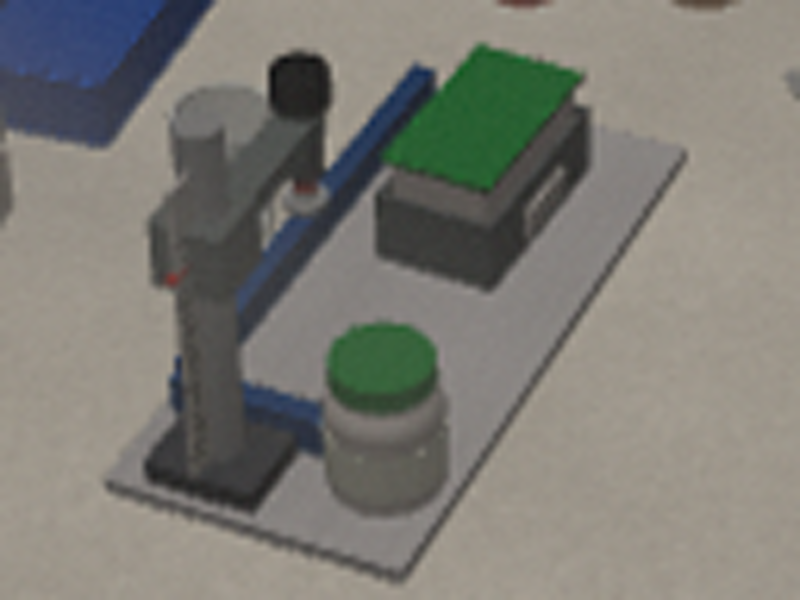

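The crops give clear corners of the plate, lid and shell in both views. I'll fit the poses by least squares.

```bash
cat > fit.py <<'E'
from h import *
from scipy.optimize import least_squares
S=load('scene0');D=load('side0')
A=lambda u,v:(S,np.array([240+u/5,170+v/5]))
B=lambda u,v:(D,np.array([255+u/6.25,165+v/6.25]))
def T(p,X):
    c,s=np.cos(p[2]),np.sin(p[2]); return np.array([p[0]+c*X[0]-s*X[1],p[1]+s*X[0]+c*X[1],X[2]])
G=[((-.13,-.28,.012),A(88,480)),((.06,-.28,.012),A(320,593)),((.06,.15,.012),A(684,265)),((.06,.15,.012),B(108,485)),((-.13,.15,.012),B(403,575)),((-.13,-.28,.012),B(686,152)),
((0,0,.230),A(503,77)),((0,0,.230),B(299,68))]
f=lambda p:np.concatenate([proj(c,T(p,X))-uv for X,(c,uv) in G])
r=least_squares(f,[.6,0,0.],loss='soft_l1');g=r.x;print('gauge',g,np.round(f(g).reshape(-1,2),1).tolist())
b=[(-1,-1,A(190,460)),(1,-1,A(283,507)),(1,1,A(420,400)),(1,1,B(378,253)),(-1,1,B(490,290)),(-1,-1,B(588,178))]
l=[(-1,-1,A(193,368)),(1,-1,A(280,411)),(1,1,A(413,314)),(-1,1,A(335,271)),(1,1,B(387,160)),(-1,1,B(490,190)),(-1,-1,B(583,74)),(1,-1,B(480,45))]
fc=lambda p:np.concatenate([proj(c,T(p,(i*.04,j*.07,.012)))-uv for i,j,(c,uv) in b]+[proj(c,T(p,(i*.037,j*.067,.012+p[3])))-uv for i,j,(c,uv) in l])
r=least_squares(fc,[g[0],g[1]-.1,g[2],.07],loss='soft_l1');p=r.x;print('cass',p,np.round(fc(p).reshape(-1,2),1).tolist())
R=np.array([[np.cos(g[2]),np.sin(g[2])],[-np.sin(g[2]),np.cos(g[2])]])
rel=lambda q:np.round(R@(np.asarray(q)[:2]-g[:2]),4)
print('cass in gauge',rel(p),p[2]-g[2])
for n,(c,uv),z in [('jar capS',A(465,130),.102),('jar capD',B(383,355),.102),('jar cap z.09',B(383,355),.09),('beaker',A(552,480),0),('knobD',B(299,68),.23),('knobS',A(503,77),.23)]:
    X=ray(c,uv,z)[0];print(n,X,rel(X))
E
python3 fit.py
```

```text
gauge [ 0.60958028  0.01408502 -0.08082792] [[-0.8, -1.7], [0.1, -1.0], [-0.6, -1.9], [-1.2, -1.0], [0.2, -0.8], [-1.1, -1.5], [-0.4, -4.6], [-0.8, -3.3]]
cass [ 0.55581337 -0.14616347 -0.13045844  0.07269646] [[-0.5, -0.3], [-0.3, 0.3], [0.0, -0.1], [-0.7, 0.4], [-0.1, 0.1], [-0.4, -1.7], [-1.0, -0.2], [-0.6, 0.2], [-0.0, -0.7], [-1.9, -0.1], [-1.6, 0.0], [-0.6, 0.3], [-0.4, 0.3], [-0.8, 0.3]]
cass in gauge [-0.0407 -0.1641] -0.04963051741947548
jar capS [0.53266434 0.10310798 0.102     ] [-0.0839  0.0825]
jar capD [0.52688415 0.10558723 0.102     ] [-0.0898  0.0845]
jar cap z.09 [0.53212303 0.09229745 0.09      ] [-0.0835  0.0717]
beaker [ 0.71268289 -0.09814509  0.        ] [ 0.1118 -0.1035]
knobD [0.59957597 0.03166257 0.23      ] [-0.0114  0.0167]
knobS [ 0.62514491 -0.01115613  0.23      ] [ 0.0176 -0.0239]
```

```bash
sed -i 's#240+u/5,170+v/5#239.6+u/5,169.6+v/5#; s#255+u/6.25,165+v/6.25#254.58+u/6.25,164.58+v/6.25#; s#^f=lambda p:.*#G=[(X if X[2]<.2 else None,c) for X,c in G]\nf=lambda p:np.concatenate([proj(c,T(p,X if X else (0,0,p[3])))-uv for X,(c,uv) in G])#; s#\[.6,0,0.\]#[.6,0,0.,.22]#' fit.py
cat >> fit.py <<'E'
for n,c,uv in [('pink',S,(267,322)),('syrup',S,(224,315)),('pinkD',D,(339,162)),('syrD',D,(368,163))]:
    X=ray(c,uv,0)[0];print(n,X,rel(X))
print(T(g,(-.12,-.164,0)))
np.save('g.npy',g)
E
python3 fit.py
```

```text
gauge [ 0.61020534  0.01259676 -0.08446196  0.21593907] [[-0.7, -1.2], [0.1, -0.3], [-0.1, -1.2], [-0.9, -1.0], [0.4, -0.6], [-0.6, -1.2], [-0.1, -0.2], [-0.2, 0.2]]
cass [ 0.55589369 -0.14645203 -0.13585258  0.07447209] [[-0.1, 0.0], [-0.0, 0.7], [0.4, 0.4], [-0.3, 0.7], [0.3, 0.5], [0.1, -1.3], [-0.7, -0.3], [-0.4, 0.2], [0.4, -0.6], [-1.4, -0.0], [-1.3, -0.0], [-0.3, 0.3], [0.1, 0.3], [-0.3, 0.3]]
cass in gauge [-0.0407 -0.1631] -0.05139062762534338
jar capS [0.53006124 0.10477543 0.102     ] [-0.0876  0.0851]
jar capD [0.52903454 0.10393318 0.102     ] [-0.0886  0.0842]
jar cap z.09 [0.53429667 0.09062552 0.09      ] [-0.0822  0.0713]
beaker [ 7.10638525e-01 -9.70347366e-02 -1.11022302e-16] [ 0.1093 -0.1008]
knobD [0.60188353 0.02974539 0.23      ] [-0.0097  0.0164]
knobS [ 0.62281572 -0.00957635  0.23      ] [ 0.0144 -0.021 ]
pink [ 0.62588543 -0.42895467  0.        ] [ 0.0529 -0.4387]
syrup [ 0.50480808 -0.46930141  0.        ] [-0.0644 -0.4891]
pinkD [ 0.61724528 -0.42267474  0.        ] [ 0.0437 -0.4331]
syrD [ 4.93708936e-01 -4.53962366e-01  2.22044605e-16] [-0.0767 -0.4747]
[ 0.47679782 -0.14069523  0.        ]
```

```bash
cat > to.py <<'E'
# usage: to.py gx gy z gyaw(rad): shares to reach gauge-frame pose, tool down
import sys
from h import *
from scipy.spatial.transform import Rotation as Ro
g=np.load('g.npy')[:3]
st=ctrl.read_state();q=st['ee_rot'];R=Ro.from_quat(np.r_[q[1:],q[0]])
c,s=np.cos(g[2]),np.sin(g[2]);M=np.array([[c,-s],[s,c]])
gp=M.T@(st['tool_pos'][:2]-g[:2]);ax=M.T@R.as_matrix()[:2,0]
print('t',round(st['time_s'],2),'gauge xy',gp.round(4),'z',st['tool_pos'][2].round(4),'yaw',round(np.arctan2(ax[1],ax[0]),4),'F',(M.T@st['ft_force'][:2]).round(1),st['ft_force'][2].round(1))
if len(sys.argv)>1:
    x,y,z,w=map(float,sys.argv[1:]);w+=g[2]
    P=np.r_[g[:2]+M@[x,y],z];Rt=Ro.from_matrix(np.array([[np.cos(w),np.sin(w),0],[np.sin(w),-np.cos(w),0],[0,0,-1]]))
    d=R.inv().apply(P-st['tool_pos'])/.25;r=(R.inv()*Rt).as_rotvec()/np.radians(60)
    print('shift',d.round(3),'turn',r.round(3),'rows>=',np.ceil(max(np.linalg.norm(d)*5,np.linalg.norm(r)*60/8.59)))
E
python3 to.py -.12 -.163 .2 0
```

```text
t 0.1 gauge xy [-0.3158 -0.5593] z 0.2137 yaw 0.5312 F [ 0.4 -0.4] -1.0
shift [ 1.478 -0.97   0.057] turn [-0.002  0.     0.507] rows>= 9.0
```

Emit:
play_rows([
  [0.167,-0.11,0,0,0,0.1],
  [0.334,-0.22,0,0,0,0.2],
  [0.5,-0.33,0,0,0,0.3],
  [0.67,-0.44,0,0,0,0.4],
  [0.836,-0.548,0,0,0,0.507],
], claw=0.35)

```text
time_s: 0.6
tool_pos: [0.3781, -0.3028, 0.2143]
ee_rot: [-0.0, 0.999, -0.045, -0.0]
ft_force: [0.4, 0.0, 1.1]
grip_width: 0.652
grip_force: 0.0
```

```bash
python3 to.py -.12 -.163 .15 0
```

```text
t 0.6 gauge xy [-0.2047 -0.3338] z 0.2143 yaw -0.0047 F [0.4 0.1] 1.1
shift [ 0.335 -0.685  0.257] turn [-0.     0.    -0.004] rows>= 5.0
```

Emit:
play_rows([
  [0.08,-0.16,0.06,0,0,0],
  [0.16,-0.32,0.12,0,0,0],
  [0.25,-0.5,0.18,0,0,0],
  [0.335,-0.685,0.257,0,0,0],
  [0.335,-0.685,0.257,0,0,0],
])

```text
time_s: 1.1
tool_pos: [0.4752, -0.1362, 0.1476]
ee_rot: [-0.002, 0.999, -0.039, -0.002]
ft_force: [-0.4, -0.6, -0.8]
grip_width: 0.649
grip_force: 0.0
```

```bash
python3 to.py -.12 -.163 .032 0
```

```text
t 1.1 gauge xy [-0.122  -0.1596] z 0.1476 yaw 0.0055 F [-0.3 -0.6] -0.8
shift [0.01  0.015 0.462] turn [-0.003  0.004  0.005] rows>= 3.0
```

Emit:
play_rows([
  [0,0,0.12,0,0,0],
  [0,0,0.24,0,0,0],
  [0,0,0.36,0,0,0],
  [0,0,0.47,0,0,0],
  [0,0,0.47,0,0,0],
])

```text
time_s: 1.6
tool_pos: [0.472, -0.1399, 0.0292]
ee_rot: [-0.002, 0.999, -0.042, -0.004]
ft_force: [-1.2, 0.5, -1.1]
grip_width: 0.655
grip_force: 0.0
```

```bash
python3 to.py -.055 -.163 .032 0
```

```text
t 1.6 gauge xy [-0.1248 -0.1636] z 0.0292 yaw -0.0002 F [-1.3  0.3] -1.1
shift [ 0.279 -0.002 -0.013] turn [-0.003  0.007 -0.   ] rows>= 2.0
```

Emit:
play_rows([
  [0.05,0,0,0,0,0],
  [0.1,0,0,0,0,0],
  [0.14,0,0,0,0,0],
  [0.18,0,0,0,0,0],
  [0.22,0,0,0,0,0],
])

```text
time_s: 2.1
tool_pos: [0.5297, -0.1461, 0.0339]
ee_rot: [-0.0, 0.999, -0.042, -0.001]
ft_force: [-7.8, -0.1, 5.5]
grip_width: 0.651
grip_force: 3.5
```

Emit:
play_rows([
  [0.008,0,0,0,0,0],
  [0.016,0,0,0,0,0],
  [0.024,0,0,0,0,0],
  [0.032,0,0,0,0,0],
  [0.04,0,0,0,0,0],
])

```text
time_s: 2.6
tool_pos: [0.5391, -0.1467, 0.0335]
ee_rot: [-0.0, 0.999, -0.042, -0.001]
ft_force: [-6.9, 1.0, 5.6]
grip_width: 0.649
grip_force: 3.4
```

```bash
python3 to.py -.05 -.163 .032 0
```

```text
t 2.6 gauge xy [-0.0574 -0.1647] z 0.0335 yaw 0.0007 F [-7.   0.5] 5.6
shift [ 0.03  -0.007  0.006] turn [-0.     0.003  0.001] rows>= 1.0
```

Emit:
play_rows([
  [0.006,0,0,0,0,0],
  [0.012,0,0,0,0,0],
  [0.018,0,0,0,0,0],
  [0.024,0,0,0,0,0],
  [0.024,0,0,0,0,0],
])

```text
time_s: 3.1
tool_pos: [0.5437, -0.147, 0.0334]
ee_rot: [-0.0, 0.999, -0.042, -0.003]
ft_force: [-11.2, 0.4, 11.1]
grip_width: 0.647
grip_force: 6.0
```

Emit:
play_rows([
  [0.006,0,0,0,0,0],
  [0.012,0,0,0,0,0],
  [0.012,0,0,0,0,0],
])

```text
time_s: 3.4
tool_pos: [0.5439, -0.1469, 0.0335]
ee_rot: [-0.001, 0.999, -0.042, -0.007]
ft_force: [-23.2, 1.7, 20.6]
grip_width: 0.65
grip_force: 11.9
```

```bash
python3 to.py -.05 -.163 .032 0; python3 -c "
from h import *
s=snap('scene','s1');d=snap('side','d1')
a=cv2.resize(s['color'][200:290,250:370],None,fx=5,fy=5,interpolation=2)
cv2.imwrite('pics/c3.png',a)"
```

```text
t 3.4 gauge xy [-0.0526 -0.1645] z 0.0335 yaw 0.0011 F [-23.3  -0.3] 20.6
shift [ 0.01  -0.006  0.006] turn [-0.001  0.013  0.001] rows>= 1.0
```

View pics/c3.png

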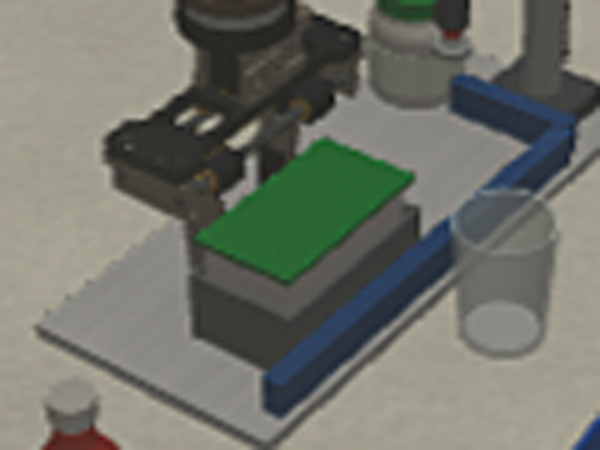

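The cassette now lies flush along the back fence: the force rises with no motion, and the lid edge runs parallel to the fence. Next I'll go round to its -y face.

Emit:
play_rows([
  [-0.05,0,0,0,0,0],
  [-0.15,0,0,0,0,0],
  [-0.2,0,-0.15,0,0,0],
  [-0.2,0,-0.33,0,0,0],
  [-0.2,0.1,-0.5,0,0,-0.1],
], claw=0.67)

```text
time_s: 4.0
tool_pos: [0.497, -0.1664, 0.1598]
ee_rot: [-0.0, 1.0, 0.013, 0.0]
ft_force: [0.9, -1.4, 0.1]
grip_width: 0.333
grip_force: 0.0
```

```bash
python3 to.py -.005 -.275 .16 1.5708
```

```text
t 4.0 gauge xy [-0.0977 -0.1879] z 0.1598 yaw 0.1096 F [ 1.  -1.3] 0.1
shift [ 0.33   0.387 -0.001] turn [-0.000e+00 -1.000e-03 -1.395e+00] rows>= 10.0
```

Emit:
play_rows([
  [0.066,0.08,0,0,0,-0.14],
  [0.132,0.16,0,0,0,-0.28],
  [0.2,0.24,0,0,0,-0.42],
  [0.26,0.32,0,0,0,-0.56],
  [0.33,0.387,0,0,0,-0.7],
])

```text
time_s: 4.5
tool_pos: [0.5826, -0.2646, 0.1586]
ee_rot: [0.001, 0.929, 0.37, 0.001]
ft_force: [0.8, -0.2, -0.6]
grip_width: 0.33
grip_force: 0.0
```

Emit:
play_rows([
  [0,0,0,0,0,-0.14],
  [0,0,0,0,0,-0.28],
  [0,0,0,0,0,-0.42],
  [0,0,0,0,0,-0.56],
  [0,0,0,0,0,-0.695],
])

```text
time_s: 5.0
tool_pos: [0.5821, -0.2634, 0.1586]
ee_rot: [0.001, 0.736, 0.677, 0.0]
ft_force: [0.2, 0.1, -0.4]
grip_width: 0.333
grip_force: 0.0
```

Emit:
play_rows([
  [0,0,0,0,0,0],
  [0,0,0,0,0,0],
])

```text
time_s: 5.2
tool_pos: [0.5819, -0.2633, 0.1583]
ee_rot: [0.0, 0.739, 0.674, 0.0]
ft_force: [0.6, 0.5, -0.2]
grip_width: 0.333
grip_force: 0.0
```

```bash
python3 to.py -.005 -.275 .032 1.5708
```

```text
t 5.2 gauge xy [-0.0049 -0.2773] z 0.1583 yaw 1.5625 F [0.5 0.5] -0.2
shift [ 0.009 -0.001  0.505] turn [ 0.001  0.    -0.008] rows>= 3.0
```

Emit:
play_rows([
  [0,0,0.12,0,0,-0.008],
  [0,0,0.25,0,0,-0.008],
  [0,0,0.38,0,0,-0.008],
  [0,0,0.505,0,0,-0.008],
  [0,0,0.505,0,0,-0.008],
])

```text
time_s: 5.7
tool_pos: [0.5783, -0.2608, 0.0266]
ee_rot: [-0.005, 0.736, 0.677, -0.001]
ft_force: [-0.8, 0.6, -0.9]
grip_width: 0.327
grip_force: 0.0
```

Emit:
play_rows([
  [0.06,0,0,0,0,0],
  [0.12,0,0,0,0,0],
  [0.17,0,0,0,0,0],
  [0.22,0,0,0,0,0],
  [0.27,0,0,0,0,0],
])

```text
time_s: 6.2
tool_pos: [0.589, -0.1966, 0.0342]
ee_rot: [0.003, 0.735, 0.678, 0.0]
ft_force: [-0.4, -5.5, 3.6]
grip_width: 0.333
grip_force: 2.9
```

Emit:
play_rows([
  [0.05,0,0,0,0,0],
  [0.1,0,0,0,0,0],
  [0.15,0,0,0,0,0],
  [0.2,0,0,0,0,0],
  [0.25,0,0,0,0,0],
])

```text
time_s: 6.7
tool_pos: [0.5941, -0.1344, 0.0341]
ee_rot: [0.003, 0.735, 0.678, 0.0]
ft_force: [-0.6, -5.9, 4.6]
grip_width: 0.33
grip_force: 3.0
```

```bash
python3 to.py -.005 -.08 .032 1.5708;  python3 -c "
from h import *
s=snap('scene','s2')
a=cv2.resize(s['color'][170:290,240:400],None,fx=5,fy=5,interpolation=2)
cv2.imwrite('pics/c4.png',a)"
```

```text
t 6.7 gauge xy [-0.0036 -0.1478] z 0.0341 yaw 1.5746 F [-0.1 -5.9] 4.6
shift [ 0.271 -0.004  0.008] turn [0.004 0.003 0.004] rows>= 2.0
```

View pics/c4.png

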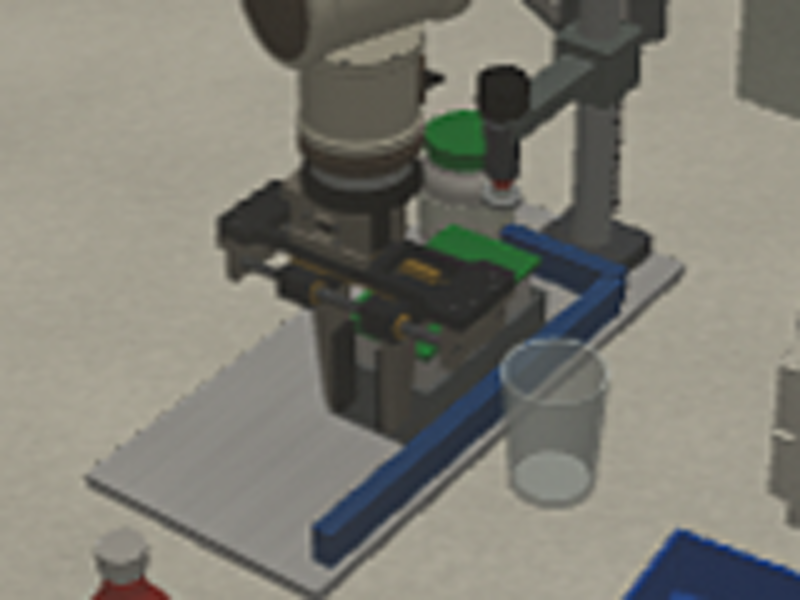

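The cassette is sliding straight along the back fence, and the jar, beaker and gauge are undisturbed. I'll carry on and slow down near the side fence.

Emit:
play_rows([
  [0.05,0,0,0,0,0],
  [0.1,0,0,0,0,0],
  [0.15,0,0,0,0,0],
  [0.19,0,0,0,0,0],
  [0.22,0,0,0,0,0],
])

```text
time_s: 7.25
tool_pos: [0.5982, -0.0794, 0.0336]
ee_rot: [0.002, 0.735, 0.678, 0.0]
ft_force: [-0.1, -6.2, 3.9]
grip_width: 0.33
grip_force: 3.1
```

Emit:
play_rows([
  [0.008,0,0,0,0,0],
  [0.016,0,0,0,0,0],
  [0.024,0,0,0,0,0],
  [0.032,0,0,0,0,0],
  [0.04,0,0,0,0,0],
])

```text
time_s: 7.75
tool_pos: [0.5989, -0.0702, 0.0335]
ee_rot: [0.002, 0.735, 0.678, 0.0]
ft_force: [-0.3, -6.4, 4.8]
grip_width: 0.329
grip_force: 3.4
```

```bash
python3 to.py -.005 -.08 .032 1.5708
```

```text
t 7.75 gauge xy [-0.0043 -0.0835] z 0.0335 yaw 1.5744 F [ 0.2 -6.4] 4.8
shift [ 0.014 -0.003  0.006] turn [0.003 0.003 0.003] rows>= 1.0
```

Emit:
play_rows([
  [0.006,0,0,0,0,0],
  [0.012,0,0,0,0,0],
  [0.018,0,0,0,0,0],
  [0.018,0,0,0,0,0],
])

```text
time_s: 8.15
tool_pos: [0.599, -0.068, 0.0335]
ee_rot: [0.003, 0.735, 0.678, -0.001]
ft_force: [-2.3, -13.7, 4.5]
grip_width: 0.329
grip_force: 7.0
```

Emit:
play_rows([
  [0.006,0,0,0,0,0],
  [0.012,0,0,0,0,0],
  [0.012,0,0,0,0,0],
])

```text
time_s: 8.45
tool_pos: [0.5986, -0.0678, 0.0336]
ee_rot: [0.004, 0.735, 0.678, -0.003]
ft_force: [-5.9, -24.2, 5.6]
grip_width: 0.329
grip_force: 11.8
```

```bash
python3 to.py -.005 -.08 .032 1.5708
```

```text
t 8.45 gauge xy [-0.0047 -0.0811] z 0.0336 yaw 1.5748 F [ -3.9 -24.6] 5.6
shift [ 0.004 -0.001  0.006] turn [0.002 0.011 0.004] rows>= 1.0
```

Emit:
play_rows([
  [-0.05,0,0,0,0,0],
  [-0.15,0,0,0,0,0],
  [-0.3,0,-0.1,0,0,0],
  [-0.45,0,-0.2,0,0,0],
  [-0.6,0,-0.3,0,0,0],
], claw=1)

```text
time_s: 8.95
tool_pos: [0.5854, -0.2108, 0.1071]
ee_rot: [-0.001, 0.735, 0.678, 0.0]
ft_force: [1.1, -0.9, 0.8]
grip_width: 0.007
grip_force: 0.0
```

Emit:
play_rows([
  [0,0,-0.18,0,0,0],
  [0,0,-0.36,0,0,0],
  [0,0,-0.54,0,0,0],
  [0,0,-0.65,0,0,0],
  [0,0,-0.65,0,0,0],
])

```text
time_s: 9.45
tool_pos: [0.5882, -0.2111, 0.2748]
ee_rot: [0.004, 0.735, 0.678, 0.002]
ft_force: [0.1, -0.1, 0.4]
grip_width: 0.004
grip_force: 0.0
```

```bash
python3 to.py 0 0 .25 1.5708;  python3 -c "
from h import *
s=snap('scene','s3');d=snap('side','d3')
a=cv2.resize(s['color'][170:270,300:390],None,fx=4.4,fy=6,interpolation=2)
a=cv2.resize(s['color'][170:270,305:385],None,fx=5,fy=5,interpolation=2);b=cv2.resize(d['color'][165:265,270:350],None,fx=5,fy=5,interpolation=2)
cv2.imwrite('pics/c5.png',np.hstack([a,b]))"
```

```text
t 9.45 gauge xy [-0.0031 -0.2247] z 0.2748 yaw 1.5749 F [ 0.1 -0.1] 0.4
shift [0.899 0.015 0.097] turn [0.008 0.003 0.004] rows>= 5.0
```

View pics/c5.png

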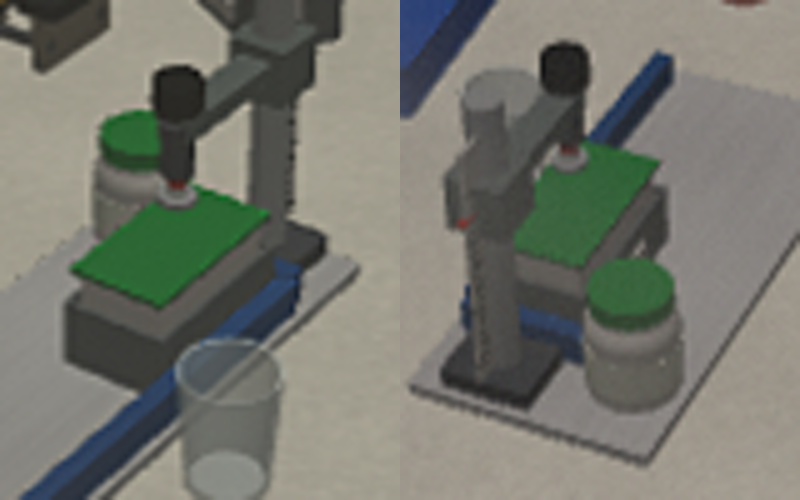

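The cassette looks home, squarely in the corner, with the foot clear above the lid. Lid corners in the scene half are (73,270), (160,307) and (268,213). I'll refit numerically to check the position and the lid height.

```bash
cat > fit2.py <<'E'
from h import *
from scipy.optimize import least_squares
from fit import T,g
S=load('s3');D=load('d3')
A=lambda u,v:(S,np.array([304.6+u/5,169.6+v/5]))
B=lambda u,v:(D,np.array([269.6+(u-400)/5,164.6+v/5]))
l=[(-1,-1,A(73,270)),(1,-1,A(160,307)),(1,1,A(268,213)),(-1,-1,B(660,162)),(-1,1,B(583,265)),]
b=[(-1,-1,A(65,362))]
fc=lambda p:np.concatenate([proj(c,T(p,(i*.04,j*.07,.012)))-uv for i,j,(c,uv) in b]+[proj(c,T(p,(i*.037,j*.067,.012+p[3])))-uv for i,j,(c,uv) in l])
p=least_squares(fc,[g[0],g[1],g[2],.07],loss='soft_l1').x
c,s=np.cos(g[2]),np.sin(g[2])
print('cass2',np.array([[c,s],[-s,c]])@(p[:2]-g[:2]),p[2]-g[2],p[3],fc(p).round(1))
k=least_squares(lambda x:np.r_[proj(S,x)-A(178,77)[1],proj(D,x)-B(564,55)[1]],[.61,.01,.216]).x
print('knob',k,np.array([[c,s],[-s,c]])@(k[:2]-g[:2]))
E
python3 fit2.py | tail -3
```

```text
[ 0.47679782 -0.14069523  0.        ]
cass2 [-0.0027135  -0.00154694] 0.016400130426246745 0.07490604300649195 [-0.3 -0.1 -0.9  0.   0.4 -0.1  0.1 -0.  -0.3 -0.3 -0.2  0.4]
knob [0.61038812 0.01193625 0.21569614] [ 0.00023784 -0.00064273]
```

```bash
cat >> fit2.py <<'E'
from fit import A as A1,B as B1,rel
for n,(cam,uv) in {'end S (.04,-.26)':A1(313,527),'end D (.05,-.26)':B1(415,66),'end D (.04,-.26)':B1(436,73),'side fence S(-.05,.07)':A1(502,233)}.items(): print(n,rel(ray(cam,uv,.04)[0]))
E
python3 fit2.py | tail -4; python3 to.py 0 0 .235 1.5708
```

```text
end S (.04,-.26) [ 0.0412 -0.2617]
end D (.05,-.26) [ 0.0499 -0.2578]
end D (.04,-.26) [ 0.0339 -0.2558]
side fence S(-.05,.07) [-0.0431  0.0677]
t 9.55 gauge xy [-0.0054 -0.224 ] z 0.2686 yaw 1.5747 F [0.1 0.1] -1.2
shift [0.896 0.025 0.135] turn [-0.    -0.001  0.004] rows>= 5.0
```

Image noise leaves about 3 mm of uncertainty in x. I'll confirm by nudging the -x face near its -y end, where the gripper body clears the knob.

Emit:
play_rows([
  [0.12,-0.09,0,0,0,0],
  [0.25,-0.18,0,0,0,0],
  [0.37,-0.27,0,0,0,0],
  [0.5,-0.36,0,0,0,0],
  [0.62,-0.4,0,0,0,0],
])

```text
time_s: 10.05
tool_pos: [0.496, -0.046, 0.266]
ee_rot: [-0.003, 0.735, 0.678, -0.001]
ft_force: [0.7, 0.2, 0.6]
grip_width: -0.001
grip_force: 0.0
```

Emit:
play_rows([
  [0,0,0.19,0,0,0],
  [0,0,0.38,0,0,0],
  [0,0,0.57,0,0,0],
  [0,0,0.76,0,0,0],
  [0,0,0.94,0,0,0],
])

```text
time_s: 10.55
tool_pos: [0.4958, -0.0467, 0.0297]
ee_rot: [-0.002, 0.735, 0.678, -0.001]
ft_force: [1.1, -0.5, 0.2]
grip_width: 0.005
grip_force: 0.0
```

Emit:
play_rows([
  [0,0.05,0,0,0,0],
  [0,0.08,0,0,0,0],
  [0,0.1,0,0,0,0],
  [0,0.1,0,0,0,0],
])

```text
time_s: 10.95
tool_pos: [0.5248, -0.0504, 0.0347]
ee_rot: [0.001, 0.735, 0.678, 0.0]
ft_force: [-0.0, 0.4, 0.8]
grip_width: 0.004
grip_force: 0.0
```

```bash
python3 to.py -.06 -.066 .035 1.5708
```

```text
t 10.95 gauge xy [-0.0798 -0.07  ] z 0.0347 yaw 1.5745 F [-0.1  0.4] 0.8
shift [ 0.016  0.079 -0.001] turn [0.001 0.    0.003] rows>= 1.0
```

Emit:
play_rows([
  [0.01,0.015,0,0,0,0],
  [0.01,0.03,0,0,0,0],
  [0.01,0.045,0,0,0,0],
  [0.01,0.06,0,0,0,0],
])

```text
time_s: 11.35
tool_pos: [0.5394, -0.049, 0.0343]
ee_rot: [0.0, 0.735, 0.678, 0.0]
ft_force: [-0.6, -0.3, -0.7]
grip_width: 0.008
grip_force: 0.0
```

Emit:
play_rows([
  [0,0.006,0,0,0,0],
  [0,0.012,0,0,0,0],
  [0,0.018,0,0,0,0],
  [0,0.018,0,0,0,0],
])

```text
time_s: 11.75
tool_pos: [0.5435, -0.0494, 0.0341]
ee_rot: [-0.0, 0.735, 0.678, 0.0]
ft_force: [0.4, -0.5, -0.1]
grip_width: 0.004
grip_force: 0.0
```

```bash
python3 to.py
```

```text
t 11.75 gauge xy [-0.0612 -0.0674] z 0.0341 yaw 1.5742 F [ 0.4 -0.5] -0.1
```

Emit:
play_rows([
  [0,0.006,0,0,0,0],
  [0,0.012,0,0,0,0],
  [0,0.018,0,0,0,0],
  [0,0.018,0,0,0,0],
])

```text
time_s: 12.15
tool_pos: [0.5468, -0.05, 0.034]
ee_rot: [-0.001, 0.735, 0.678, -0.001]
ft_force: [-5.2, -1.6, 3.9]
grip_width: 0.005
grip_force: 2.7
```

Emit:
play_rows([
  [0,0.006,0,0,0,0],
  [0,0.012,0,0,0,0],
  [0,0.012,0,0,0,0],
])

```text
time_s: 12.45
tool_pos: [0.5488, -0.0511, 0.034]
ee_rot: [-0.001, 0.735, 0.678, -0.003]
ft_force: [-9.5, -5.3, 6.6]
grip_width: 0.003
grip_force: 5.0
```

```bash
python3 to.py
```

```text
t 12.45 gauge xy [-0.0558 -0.0687] z 0.034 yaw 1.575 F [-9.  -6.1] 6.6
```

Emit:
play_rows([
  [0,0.006,0,0,0,0],
  [0,0.012,0,0,0,0],
  [0,0.012,0,0,0,0],
])

```text
time_s: 12.75
tool_pos: [0.5488, -0.0511, 0.034]
ee_rot: [-0.004, 0.735, 0.678, -0.005]
ft_force: [-21.5, -5.7, 17.9]
grip_width: 0.005
grip_force: 11.7
```

```bash
python3 to.py
```

```text
t 12.75 gauge xy [-0.0558 -0.0687] z 0.034 yaw 1.5757 F [-21.   -7.5] 17.9
```

Emit:
play_rows([
  [0,-0.06,0,0,0,0],
  [0,-0.15,0,0,0,0],
  [0,-0.2,-0.15,0,0,0],
  [0,-0.2,-0.33,0,0,0],
  [-0.1,-0.2,-0.5,0,0,0],
])

```text
time_s: 13.25
tool_pos: [0.5015, -0.0693, 0.1604]
ee_rot: [-0.001, 0.734, 0.679, 0.0]
ft_force: [2.1, -0.9, 0.6]
grip_width: 0.002
grip_force: 0.0
```

Emit:
play_rows([
  [-0.15,0,-0.12,0,0,0],
  [-0.3,0,-0.24,0,0,0],
  [-0.45,0,-0.36,0,0,0],
  [-0.55,0,-0.46,0,0,0],
  [-0.55,0,-0.46,0,0,0],
])

```text
time_s: 13.75
tool_pos: [0.4923, -0.2121, 0.2784]
ee_rot: [0.004, 0.736, 0.677, 0.001]
ft_force: [-0.3, 0.6, -0.6]
grip_width: 0.006
grip_force: 0.0
```

```bash
cat > lid.py <<'E'
from h import *
from scipy.optimize import minimize
from fit import T,g
def lid(name,roi):
    s=load(name);im=s['color'].astype(int);b,gr,r=im[...,0],im[...,1],im[...,2]
    m=((gr>r*1.5)&(gr>b*1.5)&(gr>50)).astype(np.uint8);M=np.zeros_like(m);x0,y0,x1,y1=roi;M[y0:y1,x0:x1]=m[y0:y1,x0:x1]
    n,L,st,_=cv2.connectedComponentsWithStats(M);L=L==1+np.argmax(st[1:,4]);ys,xs=np.nonzero(L)
    w=np.clip((gr-np.maximum(r,b))/np.median((gr-np.maximum(r,b))[L]),0,1)
    hull=cv2.convexHull(np.c_[xs,ys].astype(np.int32))
    H=cv2.fillConvexPoly(np.zeros_like(m),hull,1).astype(float)
    K=16
    def quad(p):
        P=proj(s,np.array([T(p,(i*.037,j*.067,.012+.0747)) for i,j in [(-1,-1),(1,-1),(1,1),(-1,1)]]))
        c=np.zeros((400*4,640*4),np.uint8);cv2.fillConvexPoly(c,np.round(((P+.5)*4-.5)*K).astype(np.int32),1,shift=4)
        return cv2.resize(c.astype(np.float32),(640,400),interpolation=cv2.INTER_AREA)
    f=lambda p:np.abs(quad(p)-H).sum()
    X=np.c_[xs,ys].mean(0);c=ray(s,X,.087)[0]
    best=min((minimize(f,[c[0],c[1],g[2]+a],method='Nelder-Mead',options=dict(initial_simplex=np.array([[c[0],c[1],g[2]+a]]*4)+np.vstack([np.zeros(3),np.diag([.005,.005,.04])]))) for a in(-.04,0,.04)),key=lambda r:r.fun)
    p=best.x;co,si=np.cos(g[2]),np.sin(g[2]);q=np.array([[co,si],[-si,co]])@(p[:2]-g[:2])
    print(name,'gauge xy',q.round(4),'yaw',round(p[2]-g[2],4),'err px',round(best.fun,1),'area',H.sum())
if __name__=='__main__':
    s=snap('scene','s4');snap('side','d4')
    lid('scene0',(270,215,330,260));lid('s1',(270,215,340,265));lid('s3',(312,205,370,240));lid('s4',(312,205,370,240))
E
python3 lid.py|tail -4; python3 to.py
```

```text
scene0 gauge xy [-0.0389 -0.1621] yaw -0.0465 err px 35.9 area 624.0
s1 gauge xy [-0.0015 -0.1608] yaw -0.014 err px 38.3 area 652.0
s3 gauge xy [-0.0021  0.0002] yaw -0.0272 err px 34.6 area 511.0
s4 gauge xy [-0.0001 -0.0014] yaw -0.0086 err px 35.8 area 514.0
t 13.85 gauge xy [-0.1002 -0.2299] z 0.2739 yaw 1.5733 F [-0.1 -0.6] -0.6
```

The cassette is home: relative to the flush reference it is within 1–2 mm and square. Next I'll position above the knob with the fingers closed.

Emit:
play_rows([
  [0.18,0.08,0,0,0,0],
  [0.36,0.16,0,0,0,0],
  [0.54,0.24,0,0,0,0],
  [0.72,0.32,0,0,0,0],
  [0.92,0.4,0,0,0,0],
])

```text
time_s: 14.35
tool_pos: [0.6069, 0.0134, 0.2718]
ee_rot: [-0.001, 0.735, 0.679, -0.001]
ft_force: [0.9, 0.2, 0.5]
grip_width: 0.002
grip_force: 0.0
```

Emit:
play_rows([
  [0,0,0.04,0,0,0],
  [0,0,0.08,0,0,0],
  [0,0,0.12,0,0,0],
  [0,0,0.12,0,0,0],
  [0,0,0.12,0,0,0],
])

```text
time_s: 14.85
tool_pos: [0.6069, 0.0086, 0.2436]
ee_rot: [-0.0, 0.736, 0.677, -0.0]
ft_force: [-1.1, 0.2, 0.7]
grip_width: 0.006
grip_force: 0.0
```

```bash
python3 to.py 0 0 .22 1.5708
```

```text
t 14.85 gauge xy [-0.003  -0.0042] z 0.2436 yaw 1.5726 F [-1.1  0.1] 0.7
shift [0.017 0.012 0.094] turn [-0.001 -0.     0.002] rows>= 1.0
```

Lowering slowly to find the knob's top.

Emit:
play_rows([
  [0.016,0.012,0.03,0,0,0],
  [0.016,0.012,0.06,0,0,0],
  [0.016,0.012,0.08,0,0,0],
  [0.016,0.012,0.092,0,0,0],
  [0.016,0.012,0.1,0,0,0],
])

```text
time_s: 15.35
tool_pos: [0.6106, 0.0133, 0.2186]
ee_rot: [-0.0, 0.735, 0.678, -0.0]
ft_force: [-0.1, -0.1, -0.0]
grip_width: 0.006
grip_force: 0.0
```

Emit:
play_rows([
  [0,0,0.006,0,0,0],
  [0,0,0.012,0,0,0],
  [0,0,0.012,0,0,0],
])

```text
time_s: 15.65
tool_pos: [0.6109, 0.0133, 0.2165]
ee_rot: [0.0, 0.735, 0.678, 0.0]
ft_force: [0.0, -0.6, 1.1]
grip_width: 0.004
grip_force: 0.8
```

Emit:
play_rows([
  [0,0,0.006,0,0,0],
  [0,0,0.012,0,0,0],
  [0,0,0.012,0,0,0],
])

```text
time_s: 15.95
tool_pos: [0.611, 0.0133, 0.2137]
ee_rot: [0.0, 0.735, 0.678, 0.0]
ft_force: [-1.8, 0.3, 4.8]
grip_width: 0.003
grip_force: 2.2
```

```bash
python3 to.py 0 0 .19 1.5708
```

```text
t 15.95 gauge xy [0.0007 0.0007] z 0.2137 yaw 1.5743 F [-1.8  0.2] 4.8
shift [-0.003 -0.003  0.095] turn [0.001 0.    0.003] rows>= 1.0
```

Emit:
play_rows([
  [0,0,0.014,0,0,0],
  [0,0,0.028,0,0,0],
  [0,0,0.042,0,0,0],
  [0,0,0.056,0,0,0],
  [0,0,0.07,0,0,0],
])

```text
time_s: 16.45
tool_pos: [0.611, 0.0133, 0.1962]
ee_rot: [0.0, 0.735, 0.678, 0.0]
ft_force: [-2.2, 0.2, 5.0]
grip_width: 0.005
grip_force: 2.7
```

Emit:
play_rows([
  [0,0,0.008,0,0,0],
  [0,0,0.016,0,0,0],
  [0,0,0.024,0,0,0],
  [0,0,0.032,0,0,0],
  [0,0,0.036,0,0,0],
])

```text
time_s: 16.95
tool_pos: [0.611, 0.0133, 0.187]
ee_rot: [0.0, 0.735, 0.678, 0.0]
ft_force: [-1.5, 0.6, 5.0]
grip_width: 0.006
grip_force: 2.6
```

Emit:
play_rows([
  [0,0,0.005,0,0,0],
  [0,0,0.01,0,0,0],
  [0,0,0.015,0,0,0],
  [0,0,0.02,0,0,0],
  [0,0,0.02,0,0,0],
])

```text
time_s: 17.45
tool_pos: [0.611, 0.0133, 0.1823]
ee_rot: [0.0, 0.735, 0.678, 0.0]
ft_force: [-2.6, 0.5, 5.9]
grip_width: 0.004
grip_force: 3.0
```

```bash
python3 to.py 0 0 .1737 1.5708; python3 -c "
from h import *
s=snap('scene','s5');d=snap('side','d5')
a=cv2.resize(s['color'][190:240,315:365],None,fx=8,fy=8,interpolation=2);b=cv2.resize(d['color'][165:215,280:330],None,fx=8,fy=8,interpolation=2)
cv2.imwrite('pics/c6.png',np.hstack([a,b]))"
```

```text
t 17.45 gauge xy [0.0007 0.0008] z 0.1823 yaw 1.5743 F [-2.6  0.3] 5.9
shift [-0.003 -0.003  0.034] turn [0.001 0.    0.003] rows>= 1.0
```

View pics/c6.png

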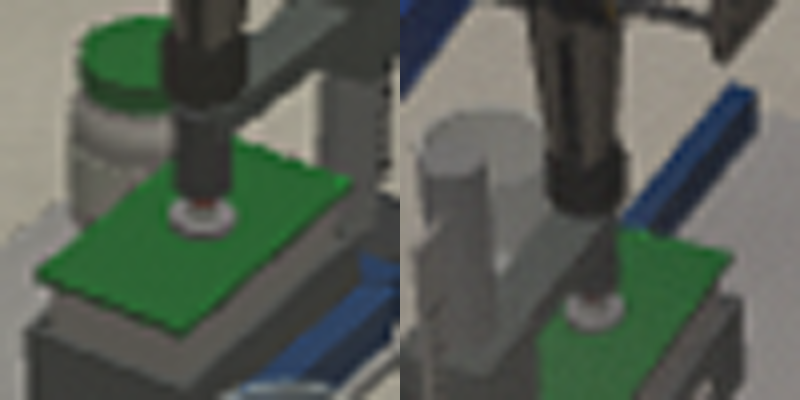

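The foot is just at the lid, with red still showing above the white. I'll inch down and watch the force.

Emit:
play_rows([
  [0,0,0.004,0,0,0],
  [0,0,0.008,0,0,0],
  [0,0,0.008,0,0,0],
])

```text
time_s: 17.85
tool_pos: [0.611, 0.0133, 0.1805]
ee_rot: [0.0, 0.735, 0.678, 0.0]
ft_force: [-2.6, 0.8, 6.7]
grip_width: 0.005
grip_force: 3.4
```

Emit:
play_rows([
  [0,0,0.004,0,0,0],
  [0,0,0.008,0,0,0],
  [0,0,0.008,0,0,0],
])

```text
time_s: 18.15
tool_pos: [0.611, 0.0133, 0.1786]
ee_rot: [0.0, 0.735, 0.678, 0.0]
ft_force: [-3.5, 0.4, 7.1]
grip_width: 0.008
grip_force: 3.7
```

Emit:
play_rows([
  [0,0,0.004,0,0,0],
  [0,0,0.008,0,0,0],
  [0,0,0.008,0,0,0],
])

```text
time_s: 18.45
tool_pos: [0.611, 0.0133, 0.1767]
ee_rot: [0.0, 0.735, 0.678, 0.0]
ft_force: [-3.7, 0.3, 8.0]
grip_width: 0.01
grip_force: 3.9
```

Emit:
play_rows([
  [0,0,0.004,0,0,0],
  [0,0,0.008,0,0,0],
  [0,0,0.008,0,0,0],
])

```text
time_s: 18.75
tool_pos: [0.6111, 0.0133, 0.1749]
ee_rot: [0.0, 0.735, 0.678, 0.0]
ft_force: [-4.1, -0.2, 8.4]
grip_width: 0.004
grip_force: 4.2
```

Force has risen 3.4 N above the slide's 5 N, which matches the stem about 8 mm in. Retracting and checking.

Emit:
play_rows([
  [0,0,-0.01,0,0,0],
  [0,0,-0.04,0,0,0],
  [0,0,-0.12,0,0,0],
  [0,0,-0.25,0,0,0],
  [0,0,-0.4,0,0,0],
])

```text
time_s: 19.25
tool_pos: [0.61, 0.0134, 0.2732]
ee_rot: [-0.001, 0.735, 0.678, -0.001]
ft_force: [0.5, -0.8, 0.8]
grip_width: 0.004
grip_force: 0.0
```

Emit:
play_rows([
  [-0.15,0,0,0,0,0],
  [-0.3,0,0,0,0,0],
  [-0.45,0,0,0,0,0],
  [-0.6,0,0,0,0,0],
  [-0.6,0,0,0,0,0],
])

```text
time_s: 19.75
tool_pos: [0.5981, -0.1405, 0.2733]
ee_rot: [0.0, 0.737, 0.676, -0.001]
ft_force: [-0.5, -0.3, -0.7]
grip_width: 0.006
grip_force: 0.0
```

```bash
python3 to.py; python3 -c "
from h import *
s=snap('scene','s6');d=snap('side','d6')
a=cv2.resize(s['color'][180:240,310:370],None,fx=6.6,fy=6.6,interpolation=2);b=cv2.resize(d['color'][165:225,280:340],None,fx=6.6,fy=6.6,interpolation=2)
cv2.imwrite('pics/c7.png',np.hstack([a,b]))
import lid; lid.lid('s6',(312,205,370,245))" | tail -1
```

```text
t 19.75 gauge xy [ 0.0008 -0.1535] z 0.2733 yaw 1.5692 F [-0.4 -0.3] -0.7
s6 gauge xy [-0.0004 -0.0018] yaw 0.0038 err px 39.9 area 511.0
```

View pics/c7.png

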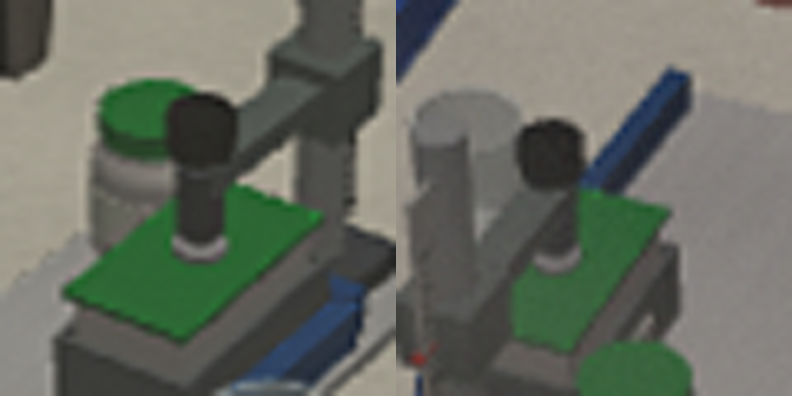

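The foot rests on the lid with no red showing, the cassette is home, and the arm is clear. I'm handing in.

```bash
python3 -c "
from h import *
print(ctrl.finish_job())"
```

```text
the job is handed in; nothing more can be done
None
```

I handed the job in. By camera fit the cassette is within about 2 mm of home in the fence corner, and the foot rests on its lid with the stem about 8 mm in (judged from the press force); the arm is clear and no verdict came back.

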